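# Park the wheeled model caddy in its dock

## Task

Roll the little wheeled caddy, with the model hull and paint jar still standing in its tray, across the cutting mat to its dock, getting both swivelling front castors to trail straight back before the nose enters the dock, and always keeping all its wheels on the bench. Drive it straight in between the dock's side horns until the rubber nose meets the steel stop pad, whose setting you must feel for, and lean on it for a second with a light push of about 8 N so that it sits square, never ramming or scraping the dock hard (15 N is too much). Then let go and back off, leaving it at the pad with its castors still trailing, and leave the other things on the bench alone.

Things in the scene. Friction and masses are not known exactly. Their poses are not given: they have to be found in the camera images.
- caddy: The caddy: a bare aluminium tray 150 (its x) x 84 (its y) mm, walls 3 mm, rim 70 mm and tray floor 38 mm above the table, on four rubber wheels 25 mm in diameter; 0.5 to 0.8 kg without cargo. Origin on the table under the tray's centre; +x is its front (forward), z up. Rolling drag is under 2 N. Rubber nose in front, push bar behind, two swivel castors in front, two fixed wheels behind.
- caddy_axle (a point): Middle of the rear axle, at x = -50, z = 12.5 mm in the caddy's frame. The two rear wheels at y = +-56 mm do not swivel: the caddy turns about this point and resists being moved sideways there.
- caddy_bar (a point): Middle of the push bar: a round steel bar 9 mm in diameter, 72 mm long along the caddy's y, at x = -115, y = 0, z = 95 mm in the caddy's frame, 40 mm behind the tray's rear wall. Two 8 mm arms at y = +-36 mm slope from its ends down to the tray; 64 mm clear between them. Free from above and behind; can be pinched across from above.
- caddy_nose (a point): Middle of the flat face of the rubber nose, 60 mm wide and 20 mm high, at x = +85, z = 55 mm in the caddy's frame: the caddy's foremost face.
- castor_left (a joint): Swivel angle (rad) of the front castor at the caddy's left, under the end of a cross bar at x = +30, y = +66 mm. 0 = trailing: wheel straight behind (-x of) the swivel axis, 13 mm off it; positive anticlockwise from above; stops at +-2.6. Starts turned away by 0.8 to 2.2; swings to about 0 as the caddy rolls forward some 40 to 60 mm.
- castor_right (a joint): The same for the castor at the caddy's right, x = +30, y = -66 mm.
- dock: The dock, fixed to the table: an upright plywood stop block 150 mm wide (its y), 78 mm high, filling x = 0 to 30 mm, with a white outline on the mat before it. Origin on the table under the middle of the block's flat front face; +x is the way the caddy drives in, z up. Parked, the caddy's axes are parallel to the dock's and its origin is at y = 0 and x = -87 to -99 mm in the dock's frame, depending on the stop pad.
- dock_stop (a point): Point on the block's face, 55 mm up. In front of it a rigid steel stop pad, 88 mm wide, is clamped 2 to 14 mm proud of the face; its setting differs each time and is not measured: feel for it. Contact is stiff (a millimetre too far adds 5 N or more). Side horns stand 30 mm out from the face (z = 44 to 76, inner sides y = +-50 mm), then flare out for 16 mm. Wheels pass below.
- hull: Cargo: grey model hull about 78 x 61 x 31 mm standing loose in the front of the tray; origin at the centre of its underside.
- jar: Cargo: grey paint jar 28 mm across and 46 mm tall standing loose in the rear of the tray; origin at the centre of its underside.
- paint_a: Bystander: small grey paint jar, 32 mm across, 60 mm tall; loose on the bench, origin at its underside's centre.
- paint_b: Bystander: amber glass jar with black cap, 40 mm across, 75 mm tall; loose on the bench, origin at its underside's centre.
- brush_cup: Bystander: white ceramic cup, 68 mm across, 85 mm tall; loose on the bench, origin at its underside's centre.
- turret: Bystander: grey model turret, 48 mm across, about 52 mm tall; loose on the bench, origin at its underside's centre.
- driver: Bystander: screwdriver lying flat, 140 mm long, origin near its middle; loose on the bench.
- sander: Bystander: cork sanding block 35 x 75 x 24 mm; loose on the bench, origin at its underside's centre.
- motor: Bystander: small upright steel motor, 34 mm across, 57 mm tall; loose on the bench, origin at its underside's centre.
Not all that is in view belongs to the job. What is shaped like the jar but brown is not meant.

How it is judged:
On the way, in this order (a step that is already met when the one before it is completed fails the run):
1. the caddy has rolled at least 30 mm and both castors trail straight (within 0.2 rad) while its nose is still more than 60 mm short of the block's face (distance of caddy from where it was at the start of the episode above 0.03 m and value of joint castor_left between -0.2 and 0.2 rad and value of joint castor_right between -0.2 and 0.2 rad and x of caddy_nose in the frame of dock below -0.06 m), for 0.1 s.
2. the nose is between the horns, less than 25 mm from the block's face, with the castors trailing within 0.45 rad (x of caddy_nose in the frame of dock above -0.025 m and y of caddy_nose in the frame of dock between -0.012 and 0.012 m and value of joint castor_left between -0.45 and 0.45 rad and value of joint castor_right between -0.45 and 0.45 rad).
3. the caddy is pressed home and square on the stop pad with more than 4 N for 0.4 s (x of caddy_nose in the frame of dock above -0.017 m and y of caddy_nose in the frame of dock between -0.01 and 0.01 m and angle between the x axis of caddy and the x axis of dock, either way round below 0.06 rad and contact force between caddy and dock above 4 N), for 0.4 s.
At the end, for the whole second after the job is handed in: The caddy stands on its wheels at rest, let go, nose where it met the pad (no more than 17 mm from the block's face) and within 10 mm of the dock's middle, square to the dock within 0.06 rad, both castors trailing within 0.45 rad, hull and jar upright on the tray floor (x of caddy_nose in the frame of dock above -0.017 m and y of caddy_nose in the frame of dock between -0.01 and 0.01 m and angle between the x axis of caddy and the x axis of dock, either way round below 0.06 rad and value of joint castor_left between -0.45 and 0.45 rad and value of joint castor_right between -0.45 and 0.45 rad and height (world z) of caddy below 0.006 m and angle between caddy's own z axis and vertical below 0.05 rad and linear speed of caddy below 0.01 m/s and angle between each of hull, jar's own z axis and vertical below 0.15 rad and x of hull in the frame of caddy between -0.073 and 0.073 m and y of hull in the frame of caddy between -0.04 and 0.04 m and z of each of hull, jar in the frame of caddy below 0.045 m and x of jar in the frame of caddy between -0.073 and 0.073 m and y of jar in the frame of caddy between -0.04 and 0.04 m); the robot touches nothing.
It fails at once if the caddy pushed against the dock with more than 15 N (contact force between caddy and dock above 15 N).
It fails at once if the caddy lifted more than 8 mm or tilted more than 0.12 rad (height (world z) of caddy above 0.008 m or angle between caddy's own z axis and vertical above 0.12 rad).
It fails at once if the hull or the jar tipped by more than 0.5 rad (angle between any of hull, jar's own z axis and vertical above 0.5 rad).
It fails at once if a bystander moved more than 20 mm (distance of any of paint_a, paint_b, brush_cup, turret, driver, sander, motor from where it was at the start of the episode above 0.02 m).
It also fails if it takes over 64 s, if anything falls off the work surface, if the arm or the gripper's body presses on something with over 40 N, if the wrist force passes 120 N, or if a joint passes its speed limit or range.

## Robot

A 7-joint arm with a two-finger parallel gripper is mounted at the origin on the work surface. World frame = base frame: x ahead of the robot, y to its left, z up, the work surface at z = 0. Lengths are in m, angles in rad, forces in N, time in s.
With the tool pointing down it reaches from about 0.4 to 0.875 m from the base axis. Payload 4.4 kg.
Tool frame: the origin (TCP) lies at the very end of the fingers, on their centre line; the grasp point (between the pads) lies 19 mm behind it (robot.grip_point_offset is the distance from the TCP to the grasp point, in m); y points along the fingers, z is the direction in which the jaws open and shut, and the axes are right-handed (so a half turn about y gives the same grasp; the last joint's range is limited). The gripper opens to 85 mm and grips with 20 to 120 N. Pads are 22 mm wide; open, the fingers measure 114 mm over their backs; the gripper's body (76 mm by 85 mm) begins 54 mm behind the grasp point. The pads swing forward as they close: fully open they stand 13 mm farther back than shut.
Start: joints at [-1.398, 0.628, 0.038, 1.517, -0.027, 0.996, -0.02], TCP at [0.154, 0.632, 0.231] pointing down, gripper open.
Joint ranges: [-3.06, 3.06], [-0.37, 2.12], [-1.25, 1.32], [0.18, 2.47], [-1.1, 4.24], [0.23, 1.98], [-2.94, 2.94]. Speed limits (rad/s): [2.57, 2.57, 3.14, 3.14, 3.14, 3.14, 3.14].

## Interface

Orientations are given as a 3x3 rotation matrix whose columns are the frame's x, y, z axes.
In Python, from cell import robot, vision, workorder, trace, mark_of gives the robot as it stands.
- The arm moves only by the shell command python3 -m pendant 'ROWS' [OPENING] [FORCE]. ROWS is JSON, a list of rows, each a list of 2 entries, a list of its own where there are three numbers: the shift along the tool's x, y, z normalised to -1 to 1, where 1 is 0.12 m, then the turn about the tool's y normalised to -1 to 1, where 1 is 360 degrees. A call has 1 to 10 rows; each row is the pose to reach, as a shift and turn from the pose commanded when the call began, along the tool's axes at that moment, turning the shorter way round; what a row does not reach only later rows make up. A row lasts 1/8 s, in which the tool goes at most 62.5 mm and 10.7 degrees, less where a joint would pass 70% of its speed; a pose out of reach is approached as far as the arm can. A call with a number of a shift or a turn outside -1 to 1 is refused whole. A call with a gripper value outside its range is refused whole. OPENING is the opening, from 0 (shut) to 1 (fully open), set as the call begins (- or left out, the last holds). The fingers move at their own pace and stop on an object; FORCE is the grip in N (left out, the last holds). Time passes only in rows, so rows that repeat a pose let the fingers close. It gives the time, the measured TCP pose, the force and the opening at its end, in the units of the state.
- robot.state(): the state, without advancing time (a new reading comes with each control period).
- vision.capture(name): name is "scene" or "top" or "wrist"; returns (picture, depth): 384x512x3 uint8, red, green, blue; 384x512 float32, m along the optical axis (not along the pixel's ray), 0 where there is no reading.
- vision.camera_params(name): a dict with "fx", "fy", "cx", "cy" (pixels), "world_from_camera" (4x4, takes a point from camera to world coordinates). Camera axes: x right, y up, looking along -z (the intrinsics and any distortion apply to the point x, -y, -z); pixel columns grow to the right and rows downward; lengths in m; the calibration is good to about 2 mm. A picture is of the moment at which its call begins: read the wrist's pose just before it. camera_params takes no time and is no camera call; for the wrist camera it gives the pose at the moment of the call.
- workorder.finish_job(): hands the job in, once; it reports no verdict.
Trained networks look in the newest picture that a camera, given by its name, has taken for a name from the list of things; names that differ only in an ending like _2 or _b are one class to them, and where a whole thing is asked for, a point or a joint stands for the part that bears it (a point fixed in the world has none). Each returns a list of dicts, best first, with "score" (0 to 1); they miss things now and then, are a little off and sometimes report something else, mostly with a low value. They report only what shows in the picture. A call takes as long as a camera call. They do not tell look-alikes from the thing itself.
- trace(camera, thing): "pixels" (384x512 bool, what is visible of it) and "extent" ([left, top, right, bottom] as shares, 0 to 1, of the picture: columns of its width, rows of its height, round what is visible of it).
- mark_of(camera, thing): "location" ([column, row] as shares, 0 to 1, of the picture: columns of its width, rows of its height: a listed point, or the origin of a listed thing).
The state is a dict: "time_s": time; "qpos": joint angles; "joint_velocities": joint speeds; "joint_efforts": joint torques, N m; "ee_pos": TCP position; "ee_rot": TCP orientation; "ft_force": force on the tool from outside, world axes, zero at the start; "moment": the same for the moment, N m; "opening": finger opening in m.
Only numpy, scipy, OpenCV 4.12 (cv2) and the standard library are available. Lean on these libraries where they do the work, as an engineer would, in place of code of your own. Each camera call takes 0.05 s, during which the arm holds its last target.

## Working session

There is one attempt and no reset: what is moved stays moved. The work goes in short steps, Python scripts to look and compute and a shell command to move; the robot and the scene stay as the last step left them, time stands still between calls to the robot, and variables do not carry over. Pictures are saved under pics/ and viewed, and the job is handed in when it is done.

```bash
ls; mkdir -p pics
python3 - <<'E'
from cell import robot, vision, workorder, trace, mark_of
import cv2, numpy as np
s=robot.state()
for k,v in s.items(): print(k,np.round(v,3).tolist())
print(robot.grip_point_offset)
for n in ("scene","top"):
    im,d=vision.capture(n); cv2.imwrite(f"pics/{n}0.png",im[:,:,::-1]); np.save(f"{n}0_d.npy",d)
    p=vision.camera_params(n); print(n,{k:np.round(v,4).tolist() for k,v in p.items()})
    for t in ("caddy","caddy_axle","caddy_bar","caddy_nose","dock","dock_stop"):
        try: 
            for r in mark_of(n,t)[:2]: print(t,r["score"],(np.array(r["location"])*[512,384]).round(1))
        except Exception as e: print(t,e)
E
```

```text
pics
time_s 0.0
qpos [-1.398, 0.629, 0.038, 1.518, -0.027, 0.996, -0.02]
joint_velocities [-0.001, -0.001, 0.001, -0.0, -0.001, 0.001, -0.001]
joint_efforts [0.0, -56.339, 1.226, -19.345, 0.011, 0.01, 0.0]
ee_pos [0.154, 0.631, 0.23]
ee_rot [[0.972, -0.0, 0.237], [-0.237, -0.002, 0.972], [0.0, -1.0, -0.002]]
ft_force [-0.086, 0.235, 1.011]
moment [0.016, 0.02, 0.011]
opening 0.085
0.0187
scene {'fx': 415.2617, 'fy': 415.2617, 'cx': 252.008, 'cy': 185.6391, 'world_from_camera': [[-0.2053, -0.6595, 0.7231, 1.2815], [0.9786, -0.1487, 0.1422, 0.0763], [0.0137, 0.7369, 0.6759, 0.7461], [0.0, 0.0, 0.0, 1.0]]}
caddy 0.93 [175.4 197.6]
caddy 0.68 [394.1 208.4]
caddy_axle 0.25 [129.  157.6]
caddy_bar 0.72 [129.4 160.8]
caddy_nose 0.88 [207.2 187.7]
dock 0.88 [389.4 225.3]
top {'fx': 363.9009, 'fy': 363.9009, 'cx': 258.4181, 'cy': 189.6237, 'world_from_camera': [[-0.0015, 0.9955, -0.0948, 0.4804], [-1.0, -0.0006, 0.0094, -0.045], [0.0093, 0.0948, 0.9955, 0.9621], [0.0, 0.0, 0.0, 1.0]]}
caddy 0.7 [336.6 188.2]
caddy 0.37 [355.6 194.8]
caddy_axle 0.62 [354.5 193. ]
caddy_axle 0.4 [328.  187.2]
caddy_bar 0.94 [392.3 188.7]
caddy_nose 0.76 [306.  186.6]
dock 0.71 [135.8 201.3]
dock 0.43 [331. 187.]
dock_stop 0.9 [132.6 195.8]
```

View pics/scene0.png

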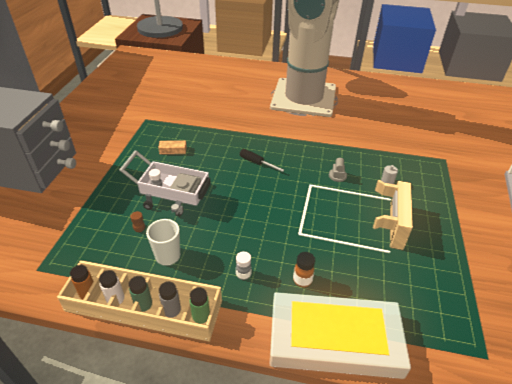

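View pics/top0.png

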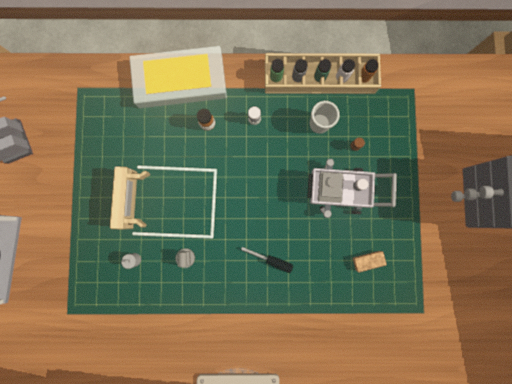

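Run:
```python
import cv2
im=cv2.imread('pics/top0.png')
cv2.imwrite('pics/top0z.png',cv2.resize(im[130:260,100:420],None,fx=2.5,fy=2.5,interpolation=cv2.INTER_CUBIC))
```

```text
(no output)
```

View pics/top0z.png

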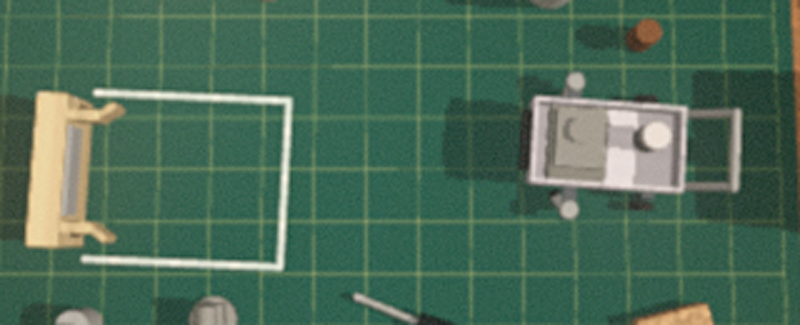

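```bash
cat > h.py <<'E'
from cell import robot, vision, workorder, trace, mark_of
import cv2, numpy as np
def cloud(n,d):
    p=vision.camera_params(n); v,u=np.mgrid[0:384,0:512]
    P=np.stack([(u-p['cx'])/p['fx']*d,-(v-p['cy'])/p['fy']*d,-d,np.ones_like(d)],-1)
    return (P@p['world_from_camera'].T)[...,:3]
def atz(n,uv,z):
    p=vision.camera_params(n);T=p['world_from_camera']
    r=T[:3,:3]@np.array([(uv[0]-p['cx'])/p['fx'],-(uv[1]-p['cy'])/p['fy'],-1])
    return T[:3,3]+r*(z-T[2,3])/r[2]
def proj(n,X):
    p=vision.camera_params(n);T=p['world_from_camera']
    c=T[:3,:3].T@(np.array(X)-T[:3,3]); return np.array([p['cx']+p['fx']*c[0]/-c[2],p['cy']+p['fy']*-c[1]/-c[2]])
E
python3 - <<'E'
from h import *
d=np.load('top0_d.npy'); W=cloud('top',d)
print('table z',np.median(W[205:235,230:240,2]), W[205:235,230:240,2].std())
vision.capture('top')
for t in ('caddy','dock'):
    for r in trace('top',t)[:2]:
        m=r['pixels']; print(t,r['score'],np.array(r['extent'])*[512,384,512,384],m.sum())
        P=W[m&(d>0)]; print(np.histogram(P[:,2],bins=np.arange(-.01,.13,.01)))
        z0,z1=(.062,.076) if t=='caddy' else (.070,.088)
        Q=P[(P[:,2]>z0)&(P[:,2]<z1)]
        if len(Q)>5: print(np.median(Q[:,2]),cv2.minAreaRect((Q[:,:2]*1000).astype(np.float32)))
for t,z in (('caddy_bar',.095),('caddy_nose',.055),('caddy_axle',.0125),('dock_stop',.055),('dock',0),('caddy',0)):
    for r in mark_of('top',t)[:1]: print(t,r['score'],atz('top',np.array(r['location'])*[512,384],z).round(4))
E
```

```text
table z 0.0002768464093161338 0.05546708807886413
caddy 0.62 [111.9232 166.8096 216.2176 239.5008] 1684
(array([ 90, 156,  66,  53,  24,  72, 100, 117, 979,  22,   0,   0,   0,
         0]), array([-0.01,  0.  ,  0.01,  0.02,  0.03,  0.04,  0.05,  0.06,  0.07,
        0.08,  0.09,  0.1 ,  0.11,  0.12,  0.13]))
0.07416893790703272 ((545.4547729492188, 263.7164306640625), (77.468017578125, 149.3131103515625), 87.41543579101562)
caddy 0.61 [307.8144 157.2096 398.08   216.3072] 1953
(array([ 20,  42,  33,  72, 829, 178,  99, 353, 128,  47, 127,  22,   0,
         0]), array([-0.01,  0.  ,  0.01,  0.02,  0.03,  0.04,  0.05,  0.06,  0.07,
        0.08,  0.09,  0.1 ,  0.11,  0.12,  0.13]))
0.0682288306592197 ((571.3902587890625, -265.53533935546875), (175.74513244628906, 84.42542266845703), 85.82575225830078)
dock 0.95 [111.7184 166.3872 215.1936 239.3856] 1867
(array([143, 298,  66,  53,  24,  66,  96, 116, 978,  22,   0,   0,   0,
         0]), array([-0.01,  0.  ,  0.01,  0.02,  0.03,  0.04,  0.05,  0.06,  0.07,
        0.08,  0.09,  0.1 ,  0.11,  0.12,  0.13]))
0.07645961703033988 ((545.4881591796875, 264.061279296875), (76.68074798583984, 149.3537139892578), 87.5556869506836)
caddy_bar 0.71 [ 0.5694 -0.379   0.095 ]
caddy_nose 0.91 [ 0.572  -0.1772  0.055 ]
caddy_axle 0.96 [ 0.5596 -0.3034  0.0125]
dock_stop 0.96 [0.5487 0.2652 0.055 ]
dock 0.69 [0.5394 0.2612 0.    ]
caddy 0.9 [ 0.5647 -0.2622  0.    ]
```

```bash
cat >> h.py <<'E'
def edges_rect(P,lo=2,hi=98):
    # robust oriented rectangle via minimal trimmed area
    best=None
    for a in np.deg2rad(np.arange(75,105,.1)):
        e=np.array([np.cos(a),np.sin(a)]);n=np.array([-e[1],e[0]])
        s=np.percentile(P@e,[lo,hi]);t=np.percentile(P@n,[lo,hi]);A=(s[1]-s[0])*(t[1]-t[0])
        if best is None or A<best[0]: best=(A,np.rad2deg(a),s,t,e*s.mean()+n*t.mean())
    return best
E
python3 - <<'E'
from h import *
im,d=vision.capture('top'); W=cloud('top',d)
ms={}
for t in ('caddy','dock'):
    rs=trace('top',t)
    for r in rs:
        u=r['extent'][0]
        if (t=='caddy')==(u>.45): ms[t]=r['pixels'];break
k=np.ones((3,3),np.uint8)
P=W[ms['dock']&(d>0)];
Q=P[(P[:,2]>.070)&(P[:,2]<.085)][:,:2]
print('dock',edges_rect(Q,.5,99.5), len(Q))
m=cv2.dilate(ms['caddy'].astype(np.uint8),k)>0
P=W[m&(d>0)]
Q=P[(P[:,2]>.03)&(P[:,2]<.082)]; Q=Q[(Q[:,1]>-.345)&(Q[:,1]<-.18)][:,:2]
R=P[(P[:,2]>.064)&(P[:,2]<.076)]
print(R[:,:2].min(0),R[:,:2].max(0))
# long walls: fit sides
for sgn in (1,-1):
    bins=np.arange(-.33,-.2,.006); pts=[]
    for b in bins:
        S=R[(R[:,1]>=b)&(R[:,1]<b+.006)]
        S=S[(S[:,0]-.571)*sgn>.03]
        if len(S): pts.append((b+.003,np.median(S[:,0])))
    pts=np.array(pts); f=np.polyfit(pts[:,0],pts[:,1],1); print('wall',sgn,len(pts),f, np.rad2deg(np.arctan(f[0])),np.polyval(f,-.265))
B=P[(P[:,2]>.088)]; B=B[B[:,1]<-.36]
print('bar',len(B),B.mean(0),B.min(0),B.max(0),np.polyfit(B[:,0],B[:,1],1))
# white outline
g=cv2.inRange(im,(170,170,170),(255,255,255)); 
m=(g>0)&(np.abs(W[...,2])<.01)&(W[...,1]>.05)&(W[...,1]<.3)&(W[...,0]>.42)&(W[...,0]<.68)
v,u=np.nonzero(m); O=np.array([atz('top',(a,b),0)[:2] for a,b in zip(u,v)]); print('outline',len(O),edges_rect(O,.3,99.7))
F=O[O[:,1]<O[:,1].min()+.02]; print('front line',np.polyfit(F[:,0],F[:,1],1))
# networks on scene
vision.capture('scene')
for t,z in (('caddy_bar',.095),('caddy_nose',.055),('caddy_axle',.0125),('dock_stop',.055),('dock',0),('caddy',0)):
  for r in mark_of('scene',t)[:1]: print(t,r['score'],atz('scene',np.array(r['location'])*[512,384],z).round(4))
E
```

```text
dock (np.float64(0.011104109171873591), np.float64(87.3999999999993), array([0.2517452 , 0.32653361]), array([-0.60718614, -0.45871247]), array([0.5455169 , 0.26466558])) 1000
[ 0.52469863 -0.35306525] [ 0.61729792 -0.17607848]
wall 1 22 [0.0705474  0.63027025] 4.03538254461508 0.6115751936140188
wall -1 22 [0.07012028 0.54914521] 4.011030985209367 0.5305633399847115
bar 158 [ 0.5639813  -0.37489189  0.09708111] [ 0.52336499 -0.3816815   0.08805688] [ 0.60335836 -0.3624993   0.10262464] [-0.0591126  -0.34155348]
outline 508 (np.float64(0.03796144013503186), np.float64(87.49999999999929), array([0.0857354 , 0.29407795]), array([-0.62471484, -0.44250798]), array([0.54138714, 0.16645012]))
front line [-0.03225208  0.0834862 ]
caddy_bar 0.73 [ 0.5553 -0.3736  0.095 ]
caddy_nose 0.7 [ 0.5837 -0.1725  0.055 ]
caddy_axle 0.72 [ 0.5689 -0.3127  0.0125]
dock_stop 0.83 [0.5349 0.2789 0.055 ]
dock 0.61 [0.539  0.2687 0.    ]
caddy 0.64 [ 0.5679 -0.2569  0.    ]
```

```bash
python3 -m pendant '[[[0.5,0,-0.5],0],[[1,0,-1],0],[[1,0,-1],0],[[1,0,-1],0]]' 1 20
python3 -m pendant '[[[0.5,0,-0.5],0],[[1,0,-1],0],[[1,0,-1],0]]'
python3 -m pendant '[[[0.5,0,-0.5],0],[[1,0,-1],0],[[1,0,-1],0]]'
python3 -m pendant '[[[0.4,0,-0.5],0],[[0.8,0,-1],0],[[0.8,0,-1],0]]'
```

```text
time_s: 2.15
ee_pos: [0.245, 0.483, 0.2317]
ee_rot: [[0.97, 0.001, 0.243], [-0.243, -0.002, 0.97], [0.002, -1.0, -0.001]]
ft_force: [0.2, 1.2, 1.3]
opening: 0.0856
time_s: 2.52
ee_pos: [0.3312, 0.3403, 0.2315]
ee_rot: [[0.971, 0.001, 0.237], [-0.237, 0.0, 0.971], [0.001, -1.0, 0.0]]
ft_force: [-0.8, 0.1, 0.4]
opening: 0.0853
time_s: 2.9
ee_pos: [0.4199, 0.1953, 0.2316]
ee_rot: [[0.971, 0.001, 0.237], [-0.237, 0.001, 0.971], [0.001, -1.0, 0.001]]
ft_force: [0.7, 0.8, -1.0]
opening: 0.0853
time_s: 3.28
ee_pos: [0.4851, 0.0545, 0.2315]
ee_rot: [[0.971, 0.002, 0.24], [-0.24, -0.001, 0.971], [0.002, -1.0, -0.0]]
ft_force: [-0.8, 0.7, 0.2]
opening: 0.0853
```

```bash
python3 -m pendant '[[[0.2,0,-0.45],0],[[0.37,0,-0.83],0],[[0.37,0,-0.83],0]]'
python3 -m pendant '[[[0.2,0,-0.45],0],[[0.37,0,-0.83],0],[[0.37,0,-0.83],0]]'
python3 -m pendant '[[[0.2,0,-0.45],0],[[0.37,0,-0.83],0],[[0.37,0,-0.83],0]]'
python3 -m pendant '[[[0.2,0,-0.45],-0.027],[[0.37,0,-0.83],-0.027],[[0.37,0,-0.83],-0.027],[[0.37,0,-0.83],-0.027]]'
python3 - <<'E'
from h import *
s=robot.state(); im,d=vision.capture('wrist'); cv2.imwrite('pics/w1.png',im[:,:,::-1]);np.save('w1.npy',d)
p=vision.camera_params('wrist'); print(p)
print(s['ee_pos'],s['ft_force'])
for t,z in (('caddy_bar',.095),):
  for r in mark_of('wrist',t)[:3]: print(t,r['score'],np.array(r['location'])*[512,384],atz('wrist',np.array(r['location'])*[512,384],z).round(4))
im,d=vision.capture('top'); cv2.imwrite('pics/t1.png',im[:,:,::-1])
E
```

```text
time_s: 3.65
ee_pos: [0.504, -0.0541, 0.2315]
ee_rot: [[0.97, 0.002, 0.243], [-0.243, -0.002, 0.97], [0.002, -1.0, -0.002]]
ft_force: [-0.1, 0.8, -0.1]
opening: 0.0854
time_s: 4.03
ee_pos: [0.5232, -0.1604, 0.2313]
ee_rot: [[0.97, 0.001, 0.241], [-0.241, -0.002, 0.97], [0.002, -1.0, -0.002]]
ft_force: [-0.5, 0.9, 0.1]
opening: 0.0851
time_s: 4.4
ee_pos: [0.5425, -0.267, 0.2311]
ee_rot: [[0.971, 0.0, 0.24], [-0.24, -0.002, 0.971], [0.001, -1.0, -0.002]]
ft_force: [0.1, 0.0, -0.4]
opening: 0.0857
time_s: 4.9
ee_pos: [0.5627, -0.3683, 0.2308]
ee_rot: [[0.998, -0.0, 0.066], [-0.066, 0.003, 0.998], [-0.0, -1.0, 0.003]]
ft_force: [-0.4, 0.4, 0.2]
opening: 0.0855
{'fx': 342.9899741548296, 'fy': 342.9899741548296, 'cx': 257.12629260482726, 'cy': 187.94779586097155, 'world_from_camera': array([[ 0.06594684, -0.95491702, -0.28945552,  0.49005795],
       [ 0.9978199 ,  0.06385001,  0.01669205, -0.36349041],
       [ 0.00254221, -0.28992527,  0.95704591,  0.37385648],
       [ 0.        ,  0.        ,  0.        ,  1.        ]])}
[ 0.56274743 -0.36829454  0.230783  ] [-0.36719465  0.39847458  0.21206805]
caddy_bar 0.82 [247.1936 175.488 ] [ 0.5629 -0.3763  0.095 ]
```

View pics/w1.png

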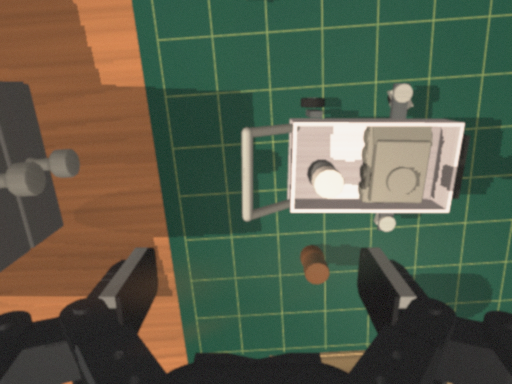

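View pics/t1.png

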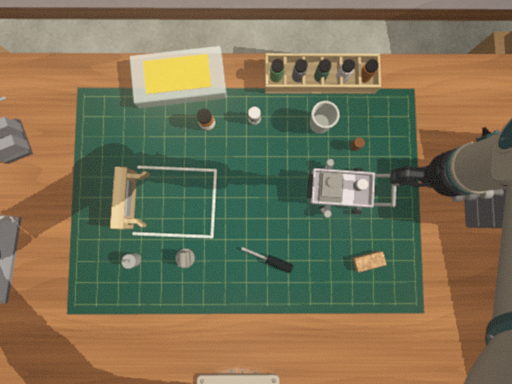

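```bash
python3 -m pendant '[[[0.012,0.2,-0.064],0],[[0.012,0.5,-0.064],0],[[0.012,0.7,-0.064],0],[[0.012,0.8,-0.064],0],[[0.012,0.8,-0.064],0]]' 0.45 20
python3 - <<'E'
from h import *
s=robot.state(); im,d=vision.capture('wrist'); cv2.imwrite('pics/w2.png',im[:,:,::-1])
print(s['ee_pos'],s['opening'])
for r in mark_of('wrist','caddy_bar')[:3]: print(r['score'],np.array(r['location'])*[512,384],atz('wrist',np.array(r['location'])*[512,384],.095).round(4))
W=cloud('wrist',d); B=W[(d>0)&(W[...,2]>.085)&(W[...,2]<.105)&(W[...,1]<-.36)&(W[...,1]>-.4)&(abs(W[...,0]-.563)<.032)]
print(len(B),np.median(B,0),np.polyfit(B[:,0],B[:,1],1) if len(B)>9 else 0)
E
```

```text
time_s: 5.68
ee_pos: [0.5625, -0.3785, 0.135]
ee_rot: [[0.998, -0.001, 0.068], [-0.068, 0.001, 0.998], [-0.001, -1.0, 0.001]]
ft_force: [0.2, 0.6, 0.5]
opening: 0.0389
[ 0.56254282 -0.37852889  0.13496325] 0.03887781833407117
0.8 [259.8912 217.9968] [ 0.5645 -0.378   0.095 ]
1665 [ 0.56034729 -0.37701765  0.10031343] [-0.08003826 -0.33201143]
```

View pics/w2.png

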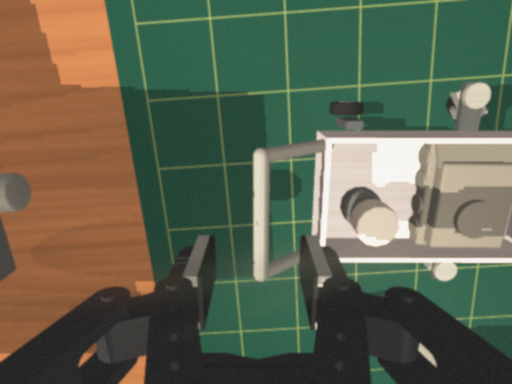

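```bash
python3 -m pendant '[[[0.013,0.15,0],0],[[0.013,0.3,0.005],0],[[0.013,0.42,0.005],0],[[0.013,0.48,0.005],0],[[0.013,0.48,0.005],0]]'
python3 - <<'E'
from h import *
s=robot.state(); im,d=vision.capture('wrist'); cv2.imwrite('pics/w3.png',im[:,:,::-1])
print(s['ee_pos'],s['opening'],s['ft_force'])
E
```

```text
time_s: 6.4
ee_pos: [0.5636, -0.3789, 0.0768]
ee_rot: [[0.998, -0.001, 0.069], [-0.069, 0.001, 0.998], [-0.001, -1.0, 0.001]]
ft_force: [0.5, 0.9, -0.2]
opening: 0.0385
[ 0.56360591 -0.37887421  0.07678055] 0.038498060872266475 [ 0.53444368  0.89283696 -0.18938301]
```

View pics/w3.png

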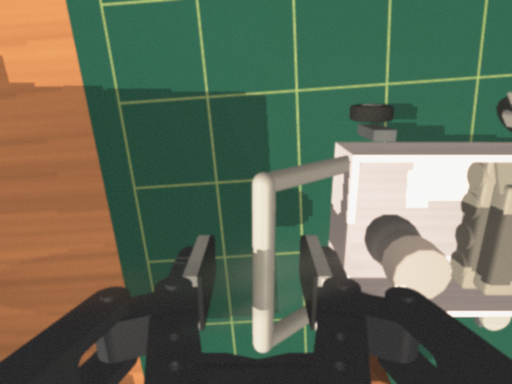

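```bash
python3 -m pendant '[[[0,0,0],0],[[0,0,0],0],[[0,0,0],0],[[0,0,0],0],[[0,0,0],0],[[0,0,0],0]]' 0 35
python3 - <<'E'
from h import *
s=robot.state(); im,d=vision.capture('wrist'); cv2.imwrite('pics/w4.png',im[:,:,::-1])
print(s['ee_pos'],s['opening'],s['ft_force'],s['moment'])
E
```

```text
time_s: 7.2
ee_pos: [0.5644, -0.3793, 0.0781]
ee_rot: [[0.998, 0.001, 0.069], [-0.069, -0.001, 0.998], [0.001, -1.0, -0.0]]
ft_force: [0.1, -0.4, 4.2]
opening: 0.0073
[ 0.5643664  -0.3793065   0.07807796] 0.0073254529215942745 [ 0.13744369 -0.42129649  4.18337764] [ 0.07487718 -0.06549011 -0.01732878]
```

View pics/w4.png

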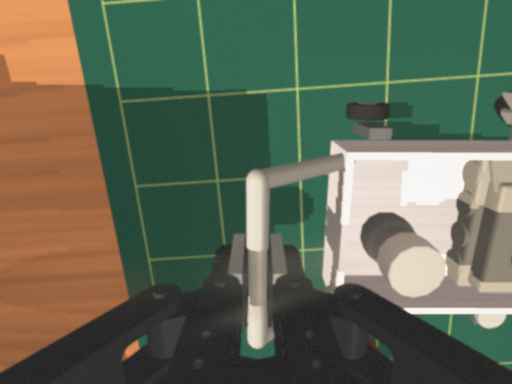

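```bash
python3 -m pendant '[[[0,-0.008,0],0],[[0,-0.008,0],0]]'
```

```text
time_s: 7.5
ee_pos: [0.564, -0.3791, 0.0784]
ee_rot: [[0.998, -0.0, 0.069], [-0.069, -0.0, 0.998], [-0.0, -1.0, -0.0]]
ft_force: [1.1, -0.3, 0.3]
opening: 0.0076
```

```bash
python3 -m pendant '[[[0,-0.008,0.02],0],[[0,-0.008,0.06],0],[[0,-0.008,0.11],0],[[0,-0.008,0.17],0],[[0,-0.008,0.23],0],[[0,-0.008,0.29],0],[[0,-0.008,0.35],0],[[0,-0.008,0.40],0],[[0,-0.008,0.43],0],[[0,-0.008,0.44],0]]'
python3 - <<'E'
from h import *
s=robot.state(); print(s['ee_pos'],s['ft_force'],s['moment'])
im,d=vision.capture('top'); cv2.imwrite('pics/t2.png',im[:,:,::-1]); cv2.imwrite('pics/t2z.png',cv2.resize(im[130:260,260:420,::-1],None,fx=4,fy=4,interpolation=cv2.INTER_CUBIC))
im,d=vision.capture('wrist'); cv2.imwrite('pics/w5.png',im[:,:,::-1])
E
```

```text
time_s: 8.75
ee_pos: [0.5678, -0.326, 0.0796]
ee_rot: [[0.998, -0.0, 0.069], [-0.069, 0.0, 0.998], [-0.0, -1.0, 0.0]]
ft_force: [-0.2, -0.9, -0.8]
opening: 0.0078
[ 0.56778757 -0.32596455  0.07958119] [-0.15908477 -0.9021583  -0.82108227] [-0.22432284 -0.08866203 -0.03692992]
```

View pics/t2z.png

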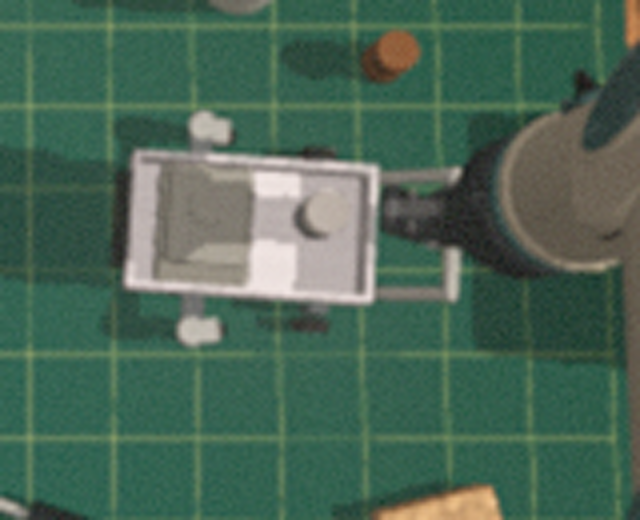

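View pics/w5.png

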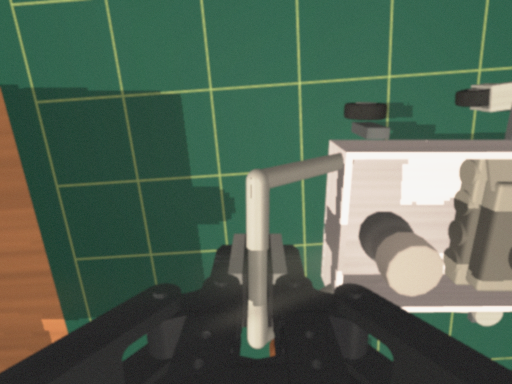

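```bash
python3 -m pendant '[[[0,0.004,0.02],0],[[0,0.008,0.06],0],[[0,0.008,0.11],0],[[0,0.008,0.16],0],[[0,0.008,0.20],0],[[0,0.008,0.22],0],[[0,0.008,0.22],0]]'
cat >> h.py <<'E'
def caddy_fit(verbose=True):
    im,d=vision.capture('top'); W=cloud('top',d)
    s=robot.state(); b=np.array(s['ee_pos'][:2]); a=np.arctan2(s['ee_rot'][1][2],s['ee_rot'][0][2])
    e=np.array([np.cos(a),np.sin(a)]);n=np.array([-e[1],e[0]])
    Q=W-np.append(b,0); l=Q[...,:2]@e; t=Q[...,:2]@n
    m=(d>0)&(W[...,2]>.062)&(W[...,2]<.078)
    out=[]
    for sg in (1,-1):
        pts=[]
        for x in np.arange(.055,.175,.006):
            k=m&(l>=x)&(l<x+.006)&(sg*t>.030)&(sg*t<.052)
            if k.any(): pts.append((x+.003,np.median(t[k])))
        p=np.array(pts); f=np.polyfit(p[:,0],p[:,1],1)
        r=p[:,1]-np.polyval(f,p[:,0]); q=p[abs(r)<.002]; f=np.polyfit(q[:,0],q[:,1],1); out.append((len(q),f[0],np.polyval(f,.115)))
    print('tcp',b.round(4),'tool ang',np.rad2deg(a).round(2),'walls',[(o[0],round(np.rad2deg(np.arctan(o[1])),2),round(o[2],4)) for o in out])
    ha=a+np.arctan((out[0][1]+out[1][1])/2); c=b+.115*e+n*(out[0][2]+out[1][2])/2
    u=np.array([np.cos(np.deg2rad(87.45)),np.sin(np.deg2rad(87.45))]); N=np.array([-u[1],u[0]])
    print('heading',np.rad2deg(ha).round(2),'centre',c.round(4),'s',(c@u).round(4),'t',(c@N).round(4),'F',np.round(s['ft_force'],1),'z',round(float(s['ee_pos'][2]),4))
    return im
E
python3 - <<'E'
from h import *
caddy_fit()
im=caddy_fit(); cv2.imwrite('pics/t3z.png',cv2.resize(im[130:260,220:380,::-1],None,fx=4,fy=4,interpolation=cv2.INTER_CUBIC))
E
```

```text
time_s: 9.72
ee_pos: [0.5696, -0.2992, 0.0786]
ee_rot: [[0.998, -0.0, 0.069], [-0.069, 0.001, 0.998], [-0.0, -1.0, 0.001]]
ft_force: [0.1, -0.0, 0.8]
opening: 0.0076
tcp [ 0.5696 -0.2992] tool ang 86.06 walls [(20, np.float64(-0.26), np.float64(0.0417)), (15, np.float64(1.37), np.float64(-0.0383))]
heading 86.62 centre [ 0.5758 -0.1844] s -0.1586 t -0.5834 F [ 0.5  1.  -0.3] z 0.0785
tcp [ 0.5696 -0.2993] tool ang 86.05 walls [(20, np.float64(-0.1), np.float64(0.0418)), (18, np.float64(1.01), np.float64(-0.0384))]
heading 86.5 centre [ 0.5758 -0.1845] s -0.1587 t -0.5835 F [1.  1.7 0.2] z 0.0785
```

View pics/t3z.png

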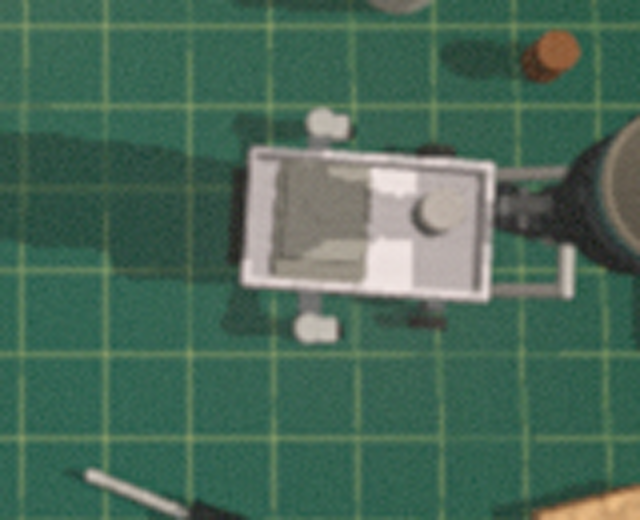

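```bash
cat > plan.py <<'E'
from h import *
D=np.deg2rad(87.45); u=np.array([np.cos(D),np.sin(D)]); N=np.array([-u[1],u[0]])
def make(s0,t0,th0,t1,L,h=.0005):
    # axle path; s0,t0 axle start, th0 rel heading
    f=lambda x,A: th0*np.clip(1-x/L,0,1)+np.where(x<L,A*(1-np.cos(2*np.pi*x/L))/2,0)
    x=np.arange(0,.42,h)
    from scipy.optimize import brentq
    A=brentq(lambda A:np.sum(np.sin(f(x,A)))*h-(t1-t0),-.8,.8)
    th=f(x,A); return x,s0+np.concatenate([[0],np.cumsum(np.cos(th))[:-1]*h]),t0+np.concatenate([[0],np.cumsum(np.sin(th))[:-1]*h]),th,A
def rows(path,x0,step,n,off_ang,lat=0.0):
    x,s,t,th,A=path; st=robot.state(); R=np.array(st['ee_rot']); p=np.array(st['ee_pos'])
    a=np.arctan2(R[1,2],R[0,2]); z=np.array([np.cos(a),np.sin(a)]); X=np.array([z[1],-z[0]])
    for k in range(n+1):
        xi=x0+step*k; S,T,H=[np.interp(xi,x,q) for q in (s,t,th)]
        hd=np.array([np.cos(D+H),np.sin(D+H)]); nn=np.array([-hd[1],hd[0]])
        b=u*S+N*T-.065*hd-lat*nn; d=b-p[:2]; ta=D+H-off_ang
        print(k,round(xi*1000,1),'row x %.3f z %.3f turn %.4f'%(d@X/.12,d@z/.12,-(ta-a)/2/np.pi),'th %.2f'%np.rad2deg(H))
P=make(-.2087,-.5826,np.deg2rad(-1.0),-.5332,.270)
E
python3 -c "
from plan import *
print('A',np.rad2deg(P[4]))
rows(P,0,.0045,10,np.deg2rad(.45),.0008)"
```

```text
A 22.289987185862863
0 0.0 row x -0.000 z -0.000 turn 0.0001 th -1.00
1 4.5 row x 0.000 z 0.037 turn -0.0001 th -0.92
2 9.0 row x 0.002 z 0.075 turn -0.0006 th -0.72
3 13.5 row x 0.004 z 0.112 turn -0.0015 th -0.40
4 18.0 row x 0.007 z 0.150 turn -0.0027 th 0.03
5 22.5 row x 0.011 z 0.188 turn -0.0042 th 0.58
6 27.0 row x 0.016 z 0.226 turn -0.0061 th 1.23
7 31.5 row x 0.021 z 0.263 turn -0.0081 th 1.98
8 36.0 row x 0.027 z 0.302 turn -0.0105 th 2.82
9 40.5 row x 0.032 z 0.340 turn -0.0130 th 3.74
10 45.0 row x 0.038 z 0.378 turn -0.0158 th 4.74
```

```bash
python3 -m pendant '[[[0,0,0.025],0],[[0.002,0,0.07],-0.0006],[[0.004,0,0.112],-0.0015],[[0.007,0,0.15],-0.0027],[[0.011,0,0.188],-0.0042],[[0.016,0,0.226],-0.0061],[[0.021,0,0.263],-0.008],[[0.027,0,0.302],-0.0105],[[0.032,0,0.34],-0.013],[[0.038,0,0.378],-0.016]]'
python3 -c "
from plan import *
print(np.round(robot.state()['ft_force'],1),np.round(robot.state()['moment'],2))
rows(P,.045,.0045,10,np.deg2rad(.45),.0008)"
```

```text
time_s: 11.08
ee_pos: [0.5773, -0.2548, 0.0787]
ee_rot: [[0.999, 0.0, -0.033], [0.033, -0.0, 0.999], [0.0, -1.0, -0.0]]
ft_force: [1.7, -0.3, 0.2]
opening: 0.0077
[ 1.7 -0.3  0.2] [-0.16 -0.14 -0.09]
0 45.0 row x -0.001 z 0.004 turn 0.0004 th 4.74
1 49.5 row x 0.009 z 0.041 turn -0.0026 th 5.80
2 54.0 row x 0.018 z 0.079 turn -0.0057 th 6.90
3 58.5 row x 0.027 z 0.118 turn -0.0088 th 8.04
4 63.0 row x 0.035 z 0.156 turn -0.0121 th 9.21
5 67.5 row x 0.043 z 0.194 turn -0.0154 th 10.39
6 72.0 row x 0.050 z 0.233 turn -0.0186 th 11.58
7 76.5 row x 0.056 z 0.272 turn -0.0219 th 12.75
8 81.0 row x 0.060 z 0.311 turn -0.0251 th 13.89
9 85.5 row x 0.064 z 0.350 turn -0.0281 th 14.99
10 90.0 row x 0.067 z 0.388 turn -0.0311 th 16.05
```

```bash
python3 -m pendant '[[[0.008,0,0.04],-0.0026],[[0.018,0,0.079],-0.0057],[[0.027,0,0.118],-0.0088],[[0.035,0,0.156],-0.0121],[[0.043,0,0.194],-0.0154],[[0.05,0,0.233],-0.0186],[[0.056,0,0.272],-0.022],[[0.06,0,0.311],-0.025],[[0.064,0,0.35],-0.028],[[0.067,0,0.388],-0.031]]'
python3 -c "
from plan import *
print(np.round(robot.state()['ft_force'],1),np.round(robot.state()['moment'],2))
caddy_fit()
rows(P,.09,.0045,10,np.deg2rad(.45),.0008)"
```

```text
time_s: 12.32
ee_pos: [0.5838, -0.208, 0.0786]
ee_rot: [[0.974, -0.0, -0.225], [0.225, 0.0, 0.974], [-0.0, -1.0, 0.0]]
ft_force: [0.7, -1.1, 1.0]
opening: 0.0077
[ 0.7 -1.1  1. ] [-0.08 -0.22 -0.12]
tcp [ 0.5838 -0.2069] tool ang 103.12 walls [(20, np.float64(-0.73), np.float64(0.0409)), (16, np.float64(0.33), np.float64(-0.0391))]
heading 102.92 centre [ 0.5568 -0.0951] s -0.0702 t -0.5605 F [-0.6  0.1  0.2] z 0.0786
0 90.0 row x -0.001 z -0.009 turn 0.0002 th 16.05
1 94.5 row x 0.007 z 0.029 turn -0.0026 th 17.05
2 99.0 row x 0.015 z 0.067 turn -0.0051 th 17.97
3 103.5 row x 0.021 z 0.105 turn -0.0075 th 18.81
4 108.0 row x 0.026 z 0.143 turn -0.0096 th 19.56
5 112.5 row x 0.029 z 0.181 turn -0.0114 th 20.21
6 117.0 row x 0.031 z 0.219 turn -0.0129 th 20.76
7 121.5 row x 0.032 z 0.256 turn -0.0141 th 21.19
8 126.0 row x 0.031 z 0.294 turn -0.0150 th 21.51
9 130.5 row x 0.029 z 0.332 turn -0.0155 th 21.71
10 135.0 row x 0.026 z 0.369 turn -0.0158 th 21.79
```

```bash
python3 -m pendant '[[[0.007,0,0.029],-0.0026],[[0.015,0,0.067],-0.005],[[0.021,0,0.105],-0.0075],[[0.026,0,0.143],-0.0096],[[0.029,0,0.181],-0.0114],[[0.031,0,0.219],-0.013],[[0.032,0,0.256],-0.014],[[0.031,0,0.294],-0.015],[[0.029,0,0.332],-0.0155],[[0.026,0,0.37],-0.0158]]'
python3 -c "
from plan import *
print(np.round(robot.state()['ft_force'],1),np.round(robot.state()['moment'],2))
rows(P,.135,.0045,10,np.deg2rad(.45),.0008)"
```

```text
time_s: 13.62
ee_pos: [0.5766, -0.1641, 0.0786]
ee_rot: [[0.947, -0.0, -0.32], [0.32, -0.0, 0.947], [-0.0, -1.0, 0.0]]
ft_force: [0.9, -1.3, 0.8]
opening: 0.0074
[ 0.9 -1.3  0.8] [-0.24 -0.01 -0.01]
0 135.0 row x 0.004 z 0.008 turn -0.0004 th 21.79
1 139.5 row x 0.003 z 0.045 turn -0.0002 th 21.75
2 144.0 row x 0.002 z 0.083 turn 0.0002 th 21.58
3 148.5 row x -0.001 z 0.120 turn 0.0010 th 21.29
4 153.0 row x -0.005 z 0.158 turn 0.0021 th 20.89
5 157.5 row x -0.010 z 0.195 turn 0.0036 th 20.38
6 162.0 row x -0.015 z 0.233 turn 0.0053 th 19.76
7 166.5 row x -0.020 z 0.270 turn 0.0073 th 19.04
8 171.0 row x -0.026 z 0.308 turn 0.0095 th 18.24
9 175.5 row x -0.033 z 0.346 turn 0.0120 th 17.35
10 180.0 row x -0.039 z 0.384 turn 0.0147 th 16.38
```

```bash
python3 -m pendant '[[[0.003,0,0.04],0],[[0.002,0,0.08],0],[[-0.001,0,0.12],0.001],[[-0.005,0,0.158],0.002],[[-0.01,0,0.195],0.0036],[[-0.015,0,0.233],0.0053],[[-0.02,0,0.27],0.0073],[[-0.026,0,0.308],0.0095],[[-0.033,0,0.346],0.012],[[-0.039,0,0.384],0.0147]]'
python3 -c "
from plan import *
print(np.round(robot.state()['ft_force'],1),np.round(robot.state()['moment'],2))
im=caddy_fit();cv2.imwrite('pics/t4.png',im[:,:,::-1])
rows(P,.18,.0045,10,np.deg2rad(.45),.0008)"
```

```text
time_s: 14.88
ee_pos: [0.5575, -0.1219, 0.0786]
ee_rot: [[0.973, -0.0, -0.23], [0.23, 0.0, 0.973], [-0.0, -1.0, 0.0]]
ft_force: [-0.7, -1.0, 0.8]
opening: 0.0079
[-0.7 -1.   0.8] [-0.31  0.16  0.09]
tcp [ 0.5571 -0.1209] tool ang 103.3 walls [(20, np.float64(0.43), np.float64(0.0427)), (20, np.float64(0.52), np.float64(-0.0379))]
heading 103.77 centre [ 0.5284 -0.0095] s 0.014 t -0.5283 F [-1.2 -0.  -0. ] z 0.0786
0 180.0 row x 0.000 z -0.009 turn -0.0002 th 16.38
1 184.5 row x -0.009 z 0.028 turn 0.0026 th 15.36
2 189.0 row x -0.019 z 0.066 turn 0.0056 th 14.29
3 193.5 row x -0.028 z 0.103 turn 0.0087 th 13.18
4 198.0 row x -0.037 z 0.141 turn 0.0118 th 12.04
5 202.5 row x -0.045 z 0.179 turn 0.0150 th 10.89
6 207.0 row x -0.052 z 0.218 turn 0.0182 th 9.75
7 211.5 row x -0.058 z 0.256 turn 0.0213 th 8.61
8 216.0 row x -0.064 z 0.294 turn 0.0244 th 7.50
9 220.5 row x -0.068 z 0.333 turn 0.0274 th 6.43
10 225.0 row x -0.071 z 0.371 turn 0.0303 th 5.41
```

View pics/t4.png

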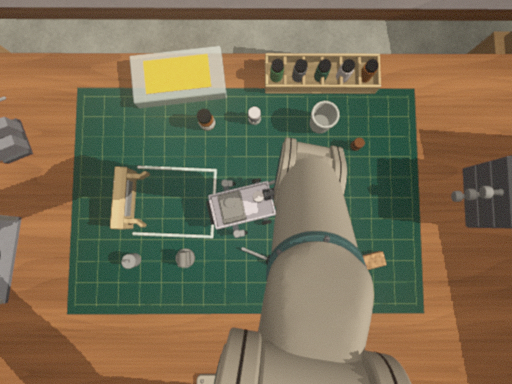

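```bash
python3 -m pendant '[[[-0.009,0,0.028],0.0026],[[-0.019,0,0.066],0.0056],[[-0.028,0,0.103],0.0087],[[-0.037,0,0.141],0.0118],[[-0.045,0,0.179],0.015],[[-0.052,0,0.218],0.0182],[[-0.058,0,0.256],0.0213],[[-0.064,0,0.294],0.0244],[[-0.068,0,0.333],0.0274],[[-0.071,0,0.371],0.0303]]'
python3 -c "
from plan import *
print(np.round(robot.state()['ft_force'],1),np.round(robot.state()['moment'],2))
caddy_fit()
rows(P,.225,.0045,10,np.deg2rad(.45),.0008)"
```

```text
time_s: 16.18
ee_pos: [0.539, -0.0805, 0.0786]
ee_rot: [[0.999, -0.0, -0.041], [0.041, 0.0, 0.999], [-0.0, -1.0, 0.0]]
ft_force: [-1.2, -0.8, -0.1]
opening: 0.0077
[-1.2 -0.8 -0.1] [-0.21  0.21  0.08]
tcp [ 0.5388 -0.0796] tool ang 92.39 walls [(17, np.float64(0.8), np.float64(0.0425)), (18, np.float64(0.65), np.float64(-0.0379))]
heading 93.12 centre [0.5317 0.0352] s 0.0589 t -0.5296 F [-1.1  1.1  0.9] z 0.0786
0 225.0 row x -0.002 z 0.001 turn -0.0000 th 5.41
1 229.5 row x -0.011 z 0.038 turn 0.0026 th 4.44
2 234.0 row x -0.019 z 0.076 turn 0.0051 th 3.55
3 238.5 row x -0.025 z 0.113 turn 0.0073 th 2.75
4 243.0 row x -0.030 z 0.151 turn 0.0093 th 2.03
5 247.5 row x -0.034 z 0.189 turn 0.0111 th 1.41
6 252.0 row x -0.037 z 0.226 turn 0.0125 th 0.90
7 256.5 row x -0.038 z 0.264 turn 0.0136 th 0.50
8 261.0 row x -0.037 z 0.301 turn 0.0144 th 0.21
9 265.5 row x -0.036 z 0.339 turn 0.0148 th 0.04
10 270.0 row x -0.033 z 0.376 turn 0.0150 th 0.00
```

```bash
python3 -m pendant '[[[-0.011,0,0.038],0.0026],[[-0.019,0,0.076],0.005],[[-0.025,0,0.113],0.0073],[[-0.03,0,0.151],0.0093],[[-0.034,0,0.189],0.011],[[-0.037,0,0.226],0.0125],[[-0.038,0,0.26],0.0136],[[-0.038,0,0.29],0.0144],[[-0.036,0,0.31],0.0148],[[-0.035,0,0.32],0.015]]'
python3 - <<'E'
from plan import *
im=caddy_fit();caddy_fit();cv2.imwrite('pics/t5z.png',cv2.resize(im[140:260,90:290,::-1],None,fx=4,fy=4,interpolation=cv2.INTER_CUBIC))
im,d=vision.capture('wrist'); cv2.imwrite('pics/w6.png',im[:,:,::-1]);np.save('w6.npy',d)
E
```

```text
time_s: 17.48
ee_pos: [0.5334, -0.0424, 0.0787]
ee_rot: [[0.999, 0.0, 0.051], [-0.051, 0.0, 0.999], [0.0, -1.0, 0.0]]
ft_force: [-0.4, -1.4, -0.1]
opening: 0.0077
tcp [ 0.5334 -0.0423] tool ang 87.05 walls [(12, np.float64(0.82), np.float64(0.042)), (12, np.float64(1.05), np.float64(-0.038))]
heading 87.99 centre [0.5373 0.0727] s 0.0965 t -0.5335 F [-0.6  0.1 -0.3] z 0.0786
tcp [ 0.5334 -0.0424] tool ang 87.05 walls [(12, np.float64(0.96), np.float64(0.042)), (14, np.float64(0.45), np.float64(-0.0382))]
heading 87.76 centre [0.5374 0.0726] s 0.0964 t -0.5336 F [-0.3  0.7 -0.2] z 0.0786
```

View pics/t5z.png

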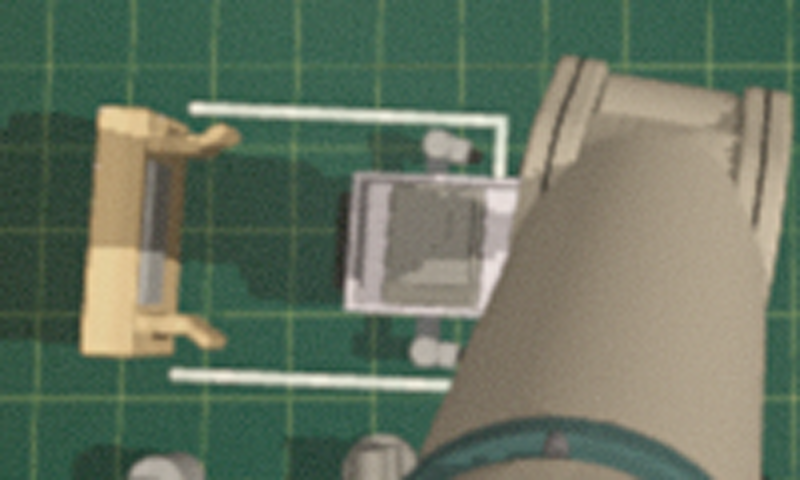

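View pics/w6.png

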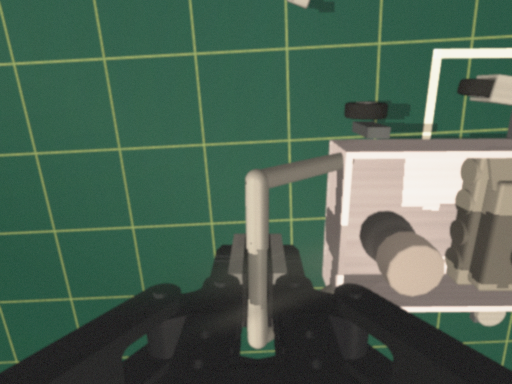

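```bash
python3 -m pendant '[[[0,0,0.02],0],[[0,0,0.06],0],[[-0.001,0,0.11],0],[[-0.001,0,0.16],0],[[-0.001,0,0.21],0],[[-0.002,0,0.26],0],[[-0.002,0,0.31],0],[[-0.003,0,0.36],0],[[-0.003,0,0.40],0],[[-0.003,0,0.417],0]]'
python3 - <<'E'
from plan import *
im=caddy_fit();cv2.imwrite('pics/t6z.png',cv2.resize(im[140:260,90:290,::-1],None,fx=4,fy=4,interpolation=cv2.INTER_CUBIC))
im,d=vision.capture('scene'); cv2.imwrite('pics/s6z.png',cv2.resize(im[140:290,260:460,::-1],None,fx=4,fy=4,interpolation=cv2.INTER_CUBIC))
E
```

```text
time_s: 18.88
ee_pos: [0.5355, 0.0079, 0.0786]
ee_rot: [[0.999, -0.0, 0.051], [-0.051, 0.0, 0.999], [-0.0, -1.0, 0.0]]
ft_force: [-0.1, -0.9, 0.2]
opening: 0.0074
tcp [0.5355 0.008 ] tool ang 87.08 walls [(4, np.float64(2.46), np.float64(0.0385)), (6, np.float64(-1.78), np.float64(-0.0385))]
heading 87.42 centre [0.5414 0.1229] s 0.1469 t -0.5353 F [ 0.7  0.8 -0.9] z 0.0786
```

View pics/t6z.png

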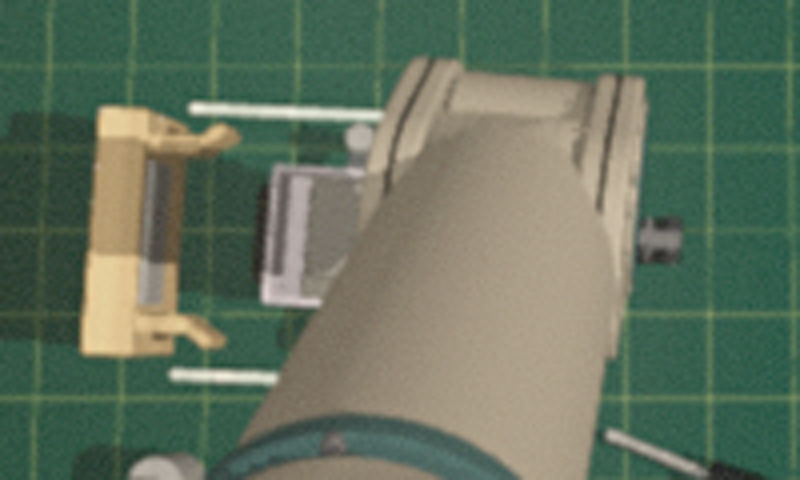

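View pics/s6z.png

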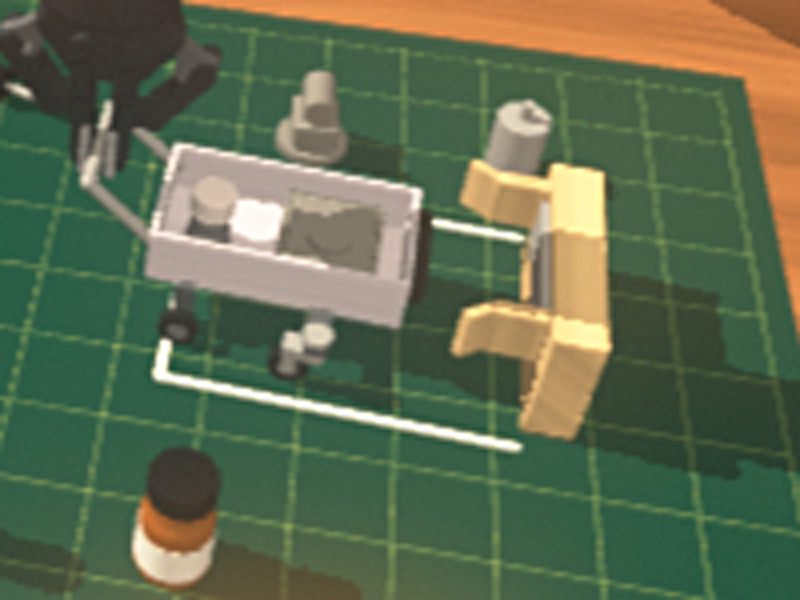

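```bash
python3 -m pendant '[[[0,0,0.02],0],[[-0.002,0,0.06],0],[[-0.004,0,0.10],0],[[-0.006,0,0.14],0],[[-0.008,0,0.18],0],[[-0.010,0,0.22],0],[[-0.011,0,0.25],0],[[-0.012,0,0.28],0],[[-0.012,0,0.295],0],[[-0.012,0,0.30],0]]'
python3 - <<'E'
from plan import *
s=robot.state(); print(s['ft_force'],s['moment'])
im,d=vision.capture('top');W=cloud('top',d);cv2.imwrite('pics/t7z.png',cv2.resize(im[150:250,100:220,::-1],None,fx=6,fy=6,interpolation=cv2.INTER_CUBIC))
m=(d>0)&(W[...,1]>.15)&(W[...,1]<.33)&(W[...,0]>.45)&(W[...,0]<.64)
Q=W[m]; S=Q[:,:2]@u; T=Q[:,:2]@N+.533
for lo in np.arange(.16,.34,.006):
    k=(S>=lo)&(S<lo+.006)&(abs(T)<.03); print(round(lo,3),np.round(np.percentile(Q[k,2],[10,50,90]),3) if k.any() else '')
E
```

```text
time_s: 20.23
ee_pos: [0.5359, 0.0435, 0.0786]
ee_rot: [[0.999, -0.0, 0.051], [-0.051, 0.0, 0.999], [-0.0, -1.0, 0.0]]
ft_force: [0.1, -0.1, 0.3]
opening: 0.0077
[ 0.11126688 -0.08533092  0.33724109] [-0.12045568 -0.10571793 -0.05864571]
0.16 
0.166 
0.172 
0.178 
0.184 
0.19 
0.196 
0.202 
0.208 
0.214 
0.22 
0.226 
0.232 
0.238 [0.035 0.037 0.039]
0.244 [0.034 0.037 0.039]
0.25 [0.037 0.056 0.069]
0.256 [0.062 0.064 0.065]
0.262 [0.061 0.063 0.065]
0.268 
0.274 [0.003 0.003 0.003]
0.28 [-0.001  0.     0.001]
0.286 [-0.001  0.046  0.069]
0.292 [0.    0.028 0.074]
0.298 [0.075 0.077 0.079]
0.304 [0.075 0.077 0.079]
0.31 [0.075 0.077 0.079]
0.316 [0.075 0.077 0.079]
0.322 [0.075 0.077 0.079]
0.328 
0.334 
0.34
```

View pics/t7z.png

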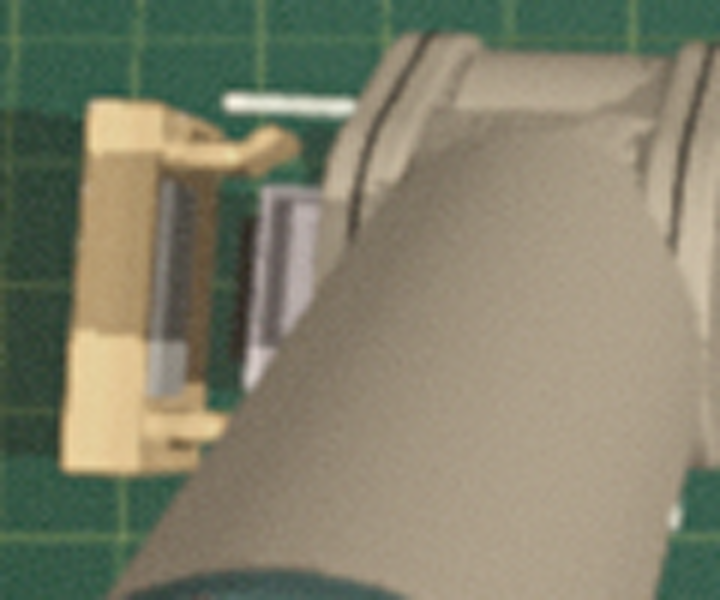

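```bash
python3 -m pendant '[[[0,0,0.015],0],[[-0.001,0,0.035],0],[[-0.001,0,0.055],0],[[-0.001,0,0.07],0],[[-0.001,0,0.075],0],[[-0.001,0,0.075],0]]'
python3 -m pendant '[[[0,0,0.004],0],[[0,0,0.008],0]]'
python3 -m pendant '[[[0,0,0.004],0],[[0,0,0.008],0]]'
python3 -m pendant '[[[0,0,0.004],0],[[0,0,0.008],0]]'
```

```text
time_s: 21.02
ee_pos: [0.5362, 0.0526, 0.0786]
ee_rot: [[0.999, -0.0, 0.051], [-0.051, 0.0, 0.999], [-0.0, -1.0, 0.0]]
ft_force: [0.7, -0.1, -0.5]
opening: 0.0076
time_s: 21.28
ee_pos: [0.5363, 0.0532, 0.0787]
ee_rot: [[0.999, -0.0, 0.052], [-0.052, -0.0, 0.999], [-0.0, -1.0, -0.0]]
ft_force: [0.4, -0.3, -0.4]
opening: 0.0077
time_s: 21.52
ee_pos: [0.5364, 0.0543, 0.0786]
ee_rot: [[0.999, -0.0, 0.052], [-0.052, -0.0, 0.999], [-0.0, -1.0, -0.0]]
ft_force: [-0.8, -1.2, 0.1]
opening: 0.0077
time_s: 21.78
ee_pos: [0.5364, 0.0553, 0.0786]
ee_rot: [[0.999, -0.0, 0.052], [-0.052, 0.0, 0.999], [-0.0, -1.0, 0.0]]
ft_force: [0.2, -0.8, -0.1]
opening: 0.0077
```

```bash
python3 -m pendant '[[[0,0,0.004],0],[[0,0,0.008],0]]' | grep -E 'pos|force'
python3 -m pendant '[[[0,0,0.004],0],[[0,0,0.008],0]]'| grep -E 'pos|force'
python3 -m pendant '[[[0,0,0.004],0],[[0,0,0.008],0]]'| grep -E 'pos|force'
```

```text
ee_pos: [0.5364, 0.0562, 0.0786]
ft_force: [1.2, -0.6, 0.4]
ee_pos: [0.5365, 0.0572, 0.0787]
ft_force: [0.5, -0.2, 0.8]
ee_pos: [0.5366, 0.0581, 0.0786]
ft_force: [0.5, -0.7, -0.1]
```

```bash
python3 -m pendant '[[[0,0,0.004],0],[[0,0,0.008],0]]' | grep -E 'pos|force'
python3 -m pendant '[[[0,0,0.004],0],[[0,0,0.008],0]]'| grep -E 'pos|force'
```

```text
ee_pos: [0.5367, 0.0592, 0.0787]
ft_force: [-0.2, -0.6, 0.1]
ee_pos: [0.5367, 0.0601, 0.0787]
ft_force: [0.5, -0.6, -0.6]
```

```bash
python3 -m pendant '[[[0,0,0.004],0],[[0,0,0.008],0]]' | grep -E 'pos|force'
python3 -m pendant '[[[0,0,0.004],0],[[0,0,0.004],0]]'| grep -E 'pos|force'
```

```text
ee_pos: [0.5367, 0.061, 0.0786]
ft_force: [0.6, -1.5, 0.0]
ee_pos: [0.5368, 0.0616, 0.0786]
ft_force: [0.0, -0.5, 0.2]
```

```bash
python3 -m pendant '[[[0,0,0.004],0],[[0,0,0.008],0]]' | grep -E 'pos|force'
python3 -m pendant '[[[0,0,0.004],0],[[0,0,0.004],0]]'| grep -E 'pos|force'
```

```text
ee_pos: [0.5368, 0.0624, 0.0787]
ft_force: [0.3, -0.7, 0.8]
ee_pos: [0.5369, 0.063, 0.0787]
ft_force: [0.4, 0.1, 0.6]
```

```bash
python3 -m pendant '[[[0,0,0.004],0],[[0,0,0.008],0]]' | grep -E 'pos|force'
python3 -m pendant '[[[0,0,0.004],0],[[0,0,0.004],0]]'| grep -E 'pos|force'
```

```text
ee_pos: [0.5369, 0.0639, 0.0787]
ft_force: [-0.1, -1.1, -0.4]
ee_pos: [0.5369, 0.0645, 0.0786]
ft_force: [1.0, -0.4, 0.1]
```

```bash
python3 -m pendant '[[[0,0,0.004],0],[[0,0,0.008],0]]' | grep -E 'pos|force'
python3 -m pendant '[[[0,0,0.004],0],[[0,0,0.004],0]]'| grep -E 'pos|force'
```

```text
ee_pos: [0.5369, 0.0653, 0.0786]
ft_force: [0.4, -0.4, 0.0]
ee_pos: [0.537, 0.0659, 0.0786]
ft_force: [0.5, 0.4, -0.3]
```

```bash
python3 -m pendant '[[[0,0,0.004],0],[[0,0,0.008],0]]' | grep -E 'pos|force'
python3 -m pendant '[[[0,0,0.004],0],[[0,0,0.004],0]]'| grep -E 'pos|force'
```

```text
ee_pos: [0.537, 0.0668, 0.0786]
ft_force: [0.9, -0.3, 0.7]
ee_pos: [0.5371, 0.0673, 0.0787]
ft_force: [0.9, -0.3, -0.0]
```

```bash
python3 -m pendant '[[[0,0,0.004],0],[[0,0,0.008],0]]' | grep -E 'pos|force'
python3 -m pendant '[[[0,0,0.004],0],[[0,0,0.004],0]]'| grep -E 'pos|force'
```

```text
ee_pos: [0.5371, 0.0682, 0.0787]
ft_force: [0.9, -1.3, 0.2]
ee_pos: [0.5371, 0.0688, 0.0786]
ft_force: [-0.7, -0.8, -0.2]
```

```bash
python3 -m pendant '[[[0,0,0.004],0],[[0,0,0.008],0]]' | grep -E 'pos|force'
python3 -m pendant '[[[0,0,0.004],0],[[0,0,0.004],0]]'| grep -E 'pos|force'
```

```text
ee_pos: [0.5373, 0.069, 0.0787]
ft_force: [0.7, -3.4, -0.5]
ee_pos: [0.5374, 0.069, 0.0787]
ft_force: [0.3, -5.0, 1.2]
```

Run:
```python
from plan import *
im,d=vision.capture('top');cv2.imwrite('pics/t8z.png',cv2.resize(im[150:250,100:220,::-1],None,fx=6,fy=6,interpolation=cv2.INTER_CUBIC))
im,d=vision.capture('scene'); cv2.imwrite('pics/s8z.png',cv2.resize(im[150:270,300:430,::-1],None,fx=5,fy=5,interpolation=cv2.INTER_CUBIC))
print(np.round(robot.state()['ft_force'],1))
```

```text
[ 1.5 -5.5  1. ]
```

View pics/t8z.png

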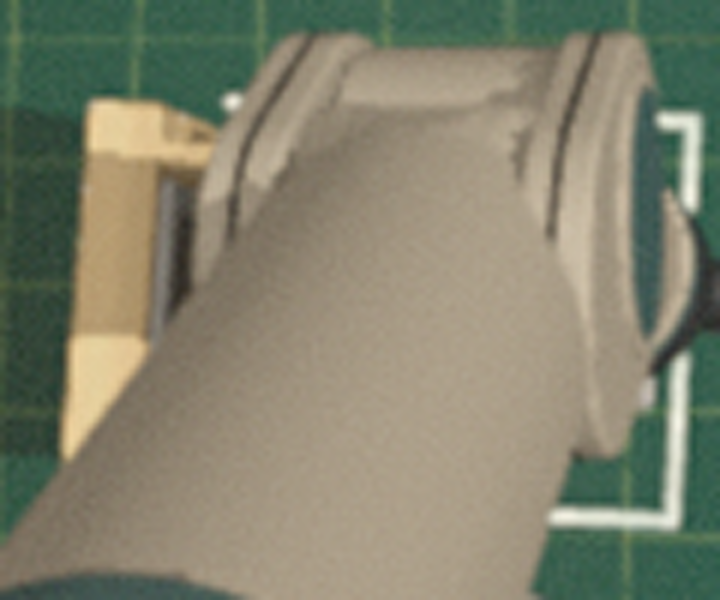

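View pics/s8z.png

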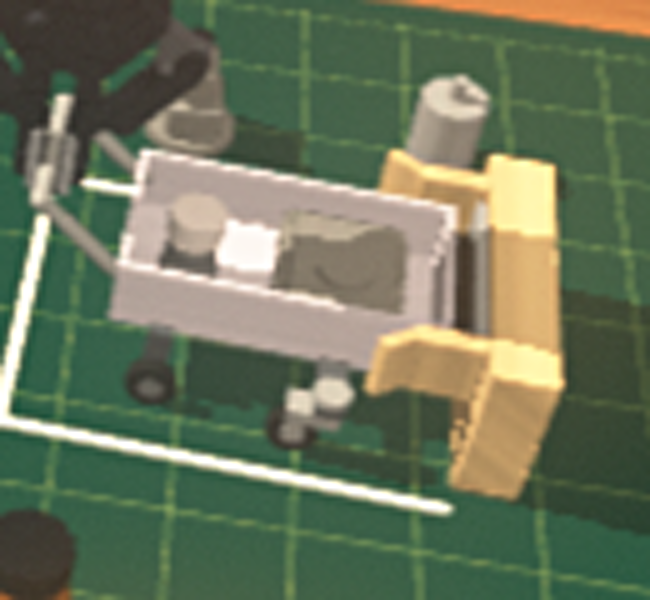

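```bash
python3 -m pendant '[[[0,0,0.004],0],[[0,0,0.004],0],[[0,0,0.004],0]]' | grep -E 'pos|force|time'; python3 -c "
from h import *
for i in range(3): print(np.round(robot.state()['ft_force'],1),np.round(robot.state()['moment'],2)); vision.capture('top')"
```

```text
time_s: 27.0
ee_pos: [0.5374, 0.0691, 0.0787]
ft_force: [0.8, -6.6, 1.0]
[ 0.8 -6.6  1. ] [-1.31 -0.1  -0.02]
[ 0.9 -5.8  0.9] [-1.29 -0.13 -0.02]
[ 1.1 -5.6  0.9] [-1.25 -0.15 -0.04]
```

```bash
python3 -m pendant '[[[0,0,0.003],0],[[0,0,0.005],0],[[0,0,0.005],0],[[0,0,0.005],0],[[0,0,0.005],0]]' | grep -E 'pos|force|time'; python3 -m pendant '[[[0,0,0],0],[[0,0,0],0],[[0,0,0],0],[[0,0,0],0],[[0,0,0],0],[[0,0,0],0]]' | grep -E 'pos|force|time';python3 -c "
from h import *
for i in range(3): print(np.round(robot.state()['ft_force'],1),np.round(robot.state()['moment'],2)); vision.capture('wrist')"
```

```text
time_s: 27.78
ee_pos: [0.5375, 0.0691, 0.0787]
ft_force: [0.5, -7.8, 0.2]
time_s: 28.52
ee_pos: [0.5375, 0.0691, 0.0787]
ft_force: [0.3, -6.4, 1.6]
[ 0.3 -6.4  1.6] [-1.53 -0.13 -0.03]
[ 1.1 -6.5  1.3] [-1.51 -0.08  0.03]
[ 0.9 -7.7  1. ] [-1.47 -0.1  -0.01]
```

```bash
python3 -m pendant '[[[0,0,-0.005],0],[[0,0,-0.008],0],[[0,0,-0.008],0]]' | grep -E 'pos|force|time'; python3 -m pendant '[[[0,0,0],0],[[0,0,0],0],[[0,0,0],0],[[0,0,0],0],[[0,0,0],0]]' 0.45 20
python3 - <<'E'
from h import *
print(np.round(robot.state()['ft_force'],1)); im,d=vision.capture('wrist'); cv2.imwrite('pics/w9.png',im[:,:,::-1])
E
```

```text
time_s: 29.05
ee_pos: [0.5374, 0.069, 0.0787]
ft_force: [1.6, -5.5, 0.3]
time_s: 29.68
ee_pos: [0.5372, 0.0704, 0.0786]
ee_rot: [[0.999, -0.0, 0.051], [-0.051, 0.0, 0.999], [-0.0, -1.0, 0.0]]
ft_force: [-1.0, -0.4, 0.6]
opening: 0.0388
[-1.  -0.4  0.6]
```

View pics/w9.png

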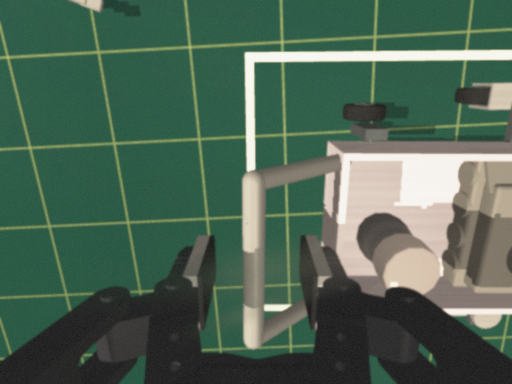

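```bash
python3 -m pendant '[[[0,-0.1,-0.01],0],[[0,-0.25,-0.01],0],[[0,-0.5,-0.01],0],[[0,-0.9,-0.01],0],[[0,-1,-0.01],0],[[0,-1,-0.01],0]]' |grep -E 'pos|force'
python3 -m pendant '[[[0,0,-0.4],0],[[0,0,-0.8],0],[[0,0,-1],0],[[0,0,-1],0]]' |grep pos
python3 -m pendant '[[[0,0,-0.5],0],[[0,0,-1],0],[[0,0,-1],0],[[0,0,-1],0]]' |grep pos
python3 - <<'E'
from plan import *
im,d=vision.capture('top');W=cloud('top',d);cv2.imwrite('pics/t9.png',cv2.resize(im[130:270,90:290,::-1],None,fx=4,fy=4,interpolation=cv2.INTER_CUBIC)); cv2.imwrite('pics/t9f.png',im[:,:,::-1])
m=(d>0)&(W[...,2]>.062)&(W[...,2]<.074); S=W[...,:2]@u; T=W[...,:2]@N+.533
for sg in (1,-1):
    k=m&(S>.14)&(S<.25)&(sg*T>.03)&(sg*T<.05); f=np.polyfit(S[k],T[k],1); print(k.sum(),np.rad2deg(f[0]),np.polyval(f,.2))
for t,z in (('caddy_nose',.055),('dock_stop',.055),('caddy_bar',.095)):
    for r in mark_of('top',t)[:1]: X=atz('top',np.array(r['location'])*[512,384],z)[:2]; print(t,r['score'],X@u,X@N+.533)
im,d=vision.capture('scene'); cv2.imwrite('pics/s9.png',cv2.resize(im[130:280,270:440,::-1],None,fx=4,fy=4,interpolation=cv2.INTER_CUBIC))
E
```

```text
ee_pos: [0.5375, 0.0691, 0.1997]
ft_force: [-0.6, -0.3, 0.6]
ee_pos: [0.5297, -0.0532, 0.1974]
ee_pos: [0.5246, -0.1687, 0.1977]
59 -0.7292857609559285 0.03947637394535216
92 3.2575549364047376 -0.03877819917069641
caddy_nose 0.9 0.2928706177918326 -0.0014880226027330634
dock_stop 0.73 0.2283537297207801 0.000680702675304512
caddy_bar 0.6 0.08722723630070134 -0.0032351024775811865
```

View pics/t9.png

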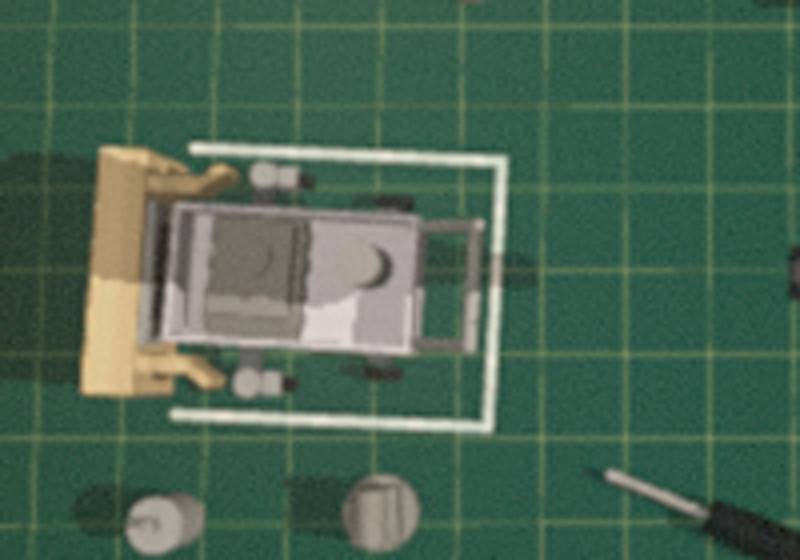

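View pics/s9.png

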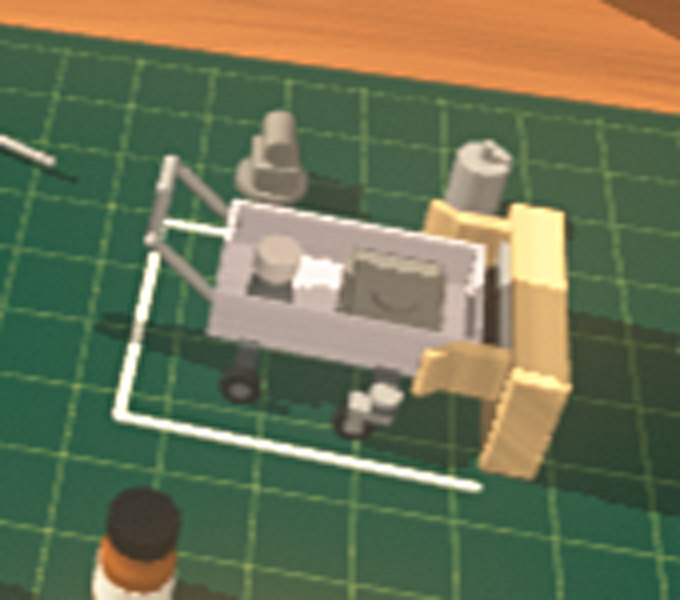

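View pics/t9f.png

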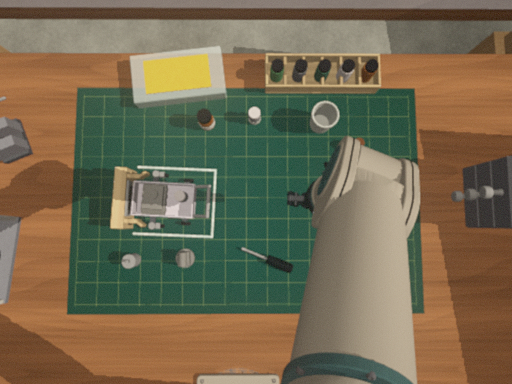

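```bash
python3 -c "
from cell import workorder,robot
print(robot.state()['time_s'],robot.state()['ft_force']); print(workorder.finish_job())"
```

```text
31.725 [ 0.15260457 -0.10257269  0.36042   ]
the job is handed in; nothing more can be done
None
```

The caddy is parked at the stop pad and the job is handed in at 31.7 s; the hand-in reports no verdict.

- **Drive:** I pinched the push bar and rolled about 80 mm straight. The top view showed both castors swung back to about trailing. A gentle S-bend then lined it up with the dock, and I crept in until I felt the pad at TCP y ≈ 0.069.
- **Press:** the wrist force settled at about 6.5 to 8 N for over a second, and the highest reading I saw was 7.8 N. I eased the push slightly, to about 5.5 N at the wrist, then let go and moved up and back.
- **Last checks:**
  - The nose is roughly 4 mm from the block's face.
  - It is about 1.5 mm off the dock's middle.
  - By eye against the white outline, the caddy is square within about 1°.
  - The castors trail, hull and jar stand in the tray, and the bystanders in view have not visibly moved; the arm hid the sanding block in the last full view.
- **Disagreements:**
  - The final wall-line fits gave -0.7° and +3.3° for the two sides, averaging about 1.3°. They used few points, so I trusted the outline comparison.
  - The network's dock_stop mark in the last picture was clearly wrong, about 65 mm short, so I ignored it.

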